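# Refit the stopcock plug of the hat steamer

### The arm

A 7-joint arm with a two-finger parallel gripper is mounted at the origin on the work surface. World frame = base frame: x ahead of the robot, y to its left, z up, the work surface at z = 0. Lengths are in mm, angles in degrees, forces in N, time in s.
With the tool pointing down it reaches from about 350 to 900 mm from the base axis. Payload 8.1 kg.
Tool frame: the origin (TCP) lies at the centre of the arm's flange, where the gripper is bolted on; the fingertips stand 178 mm ahead of it and the grasp point (between the pads) lies 159 mm ahead of it; z points along the fingers, y is the line along which they close (so a half turn about z gives the same grasp; the last joint's range is limited). The gripper opens to 92 mm and grips with 3 to 60 N. Pads are 19 mm wide; open, the fingers measure 130 mm over their backs; the gripper's body (75 mm by 190 mm) begins 47 mm behind the grasp point.
Start: joints at [-77.785, 24.895, 1.432, 90.138, -0.665, 64.973, -4.303], TCP at [194.134, 594.092, 404.742] pointing down, gripper open.
Joint ranges: [-149.89, 149.89], [-25.12, 119.58], [-72.63, 75.52], [4.76, 147.25], [-75.54, 255.54], [6.69, 114.76], [-157.13, 157.13]. Speed limits (degrees/s): [127.2, 127.2, 172.46, 172.46, 180, 180, 180].

### API

Orientations are given as a 3x3 rotation matrix whose columns are the frame's x, y, z axes.
In Python, from bench import ctrl gives the robot as it stands.
- The arm moves only by the tool step_arm, never from a script. Its argument "motion" is text: rows parted by semicolons, each of 5 numbers parted by spaces: the shift along the world's x, y, z in cm, then the turn about the world's z in degrees, then the opening, from 0 (shut) to 1 (fully open). A call has 1 to 8 rows; each row is the pose to reach, as a shift and turn from the pose commanded when the call began; what a row does not reach only later rows make up. A row lasts 1/10 s, in which the tool goes at most 50 mm and 8.59 degrees, less where a joint would pass 70% of its speed; a pose out of reach is approached as far as the arm can. A call with a gripper value outside its range is refused whole. The fingers move at their own pace and stop on an object; "grip_force" is the grip in N (left out, the last holds). Time passes only in rows, so rows that repeat a pose let the fingers close. It gives the time, the measured TCP pose, the force, the opening and the grip force at its end, in the units of the state.
- ctrl.read_state(): the state, without advancing time (a new reading comes with each control period).
- ctrl.get_image(name): name is "scene" or "top" or "wrist"; returns a dict with "color" (480x640x3 uint8, red, green, blue), "fovy" (degrees; the focal length in pixels is half the picture's height over the tangent of half this angle, whatever the lens; pixels are square), "cx", "cy" (the principal point, pixels), "k1" (the pictures are not rectified: a ray, as slopes to the right and down, at radius r is drawn at 1 + k1 r^2 times it, then the intrinsics apply), "pose" (4x4, takes a point from camera to world coordinates); the wrist camera has in their place "hand_eye" (4x4, takes a point from camera to tool coordinates, whose origin is the TCP and whose axes are the flange's). Camera axes: x right, y up, looking along -z (the intrinsics and any distortion apply to the point x, -y, -z); pixel columns grow to the right and rows downward; lengths in mm; the calibration is good to about 2 mm. A picture is of the moment at which its call begins: read the wrist's pose just before it. There is no depth.
- ctrl.job_done(): hands the job in; it is judged then, once.
The state is a dict: "t": time; "q": joint angles; "joint_velocities": joint speeds; "joint_torque": joint torques, N m; "position": TCP position; "tool_rot": TCP orientation; "ft_force": force on the tool from outside, world axes, zero at the start; "moment": the same for the moment, N m; "gripper_width": finger opening in mm; "grasp_force": force on a finger pad.
Only numpy, scipy, OpenCV 4.12 (cv2) and the standard library are available. Lean on these libraries where they do the work, as an engineer would, in place of code of your own. Each camera call takes 0.05 s, during which the arm holds its last target. There are 200 camera calls.

### The job

Take the brass plug with the wide flat handle out of the wooden block and refit it in the steamer's stopcock: set it in the tapered seat and work it down by turning it to and fro under gentle downward pressure (never forcing the valve down hard on its sprung mount) until its shoulder sits down on the valve's face. Leave it shut, with the handle square across the copper pipe, and holding by itself. Leave the two spare plugs and everything else on the bench where they are.

Things in the scene. Friction and masses are not known exactly. Their poses are not given: they have to be found in the camera images.
- plug_grip (a point): the right plug, brass: centre of its wide flat thumb plate, 44 along own x, 11 thick along y, 30 tall (grip it across the 11 flats), on the plug's axis (own z, up). Under the plate a shoulder disc 32 across, 4 thick, its underside 19 below this point; then the taper, to 61 below. Starts upright in one of the block's three holes; which one varies. about 0.25 kg
- plug: the same plug; origin at the foot of its straight taper, axes as above. The taper is 42 long, 10 across at the foot (with a small lead-in) and 16.7 across under the shoulder. It is self-holding: let go, it stays where it was wedged
- seat_mouth (a point): centre of the open upper face of the steamer's upright round brass valve body (44 across, face 75 above the bench; it stands on a sprung mount). Own z up, the bore's axis; own x along the copper pipe (boiler at +x, spout at -x). Bore 21 across; the plug is home when its shoulder lies on this face, plate centre 19 above this point
- seat_bands (a point): point on the bore's axis 7 below the face, at the upper of three springy cork bands (7, 20 and 33 below the face). The taper first touches them with its shoulder 11 above the face. Turned 0.4 rad to and fro under 11 to 16 N of push it creeps home over those 11 in some seconds; merely pushed, even at 19 N, it sticks 3 to 7 too high. Turning takes up to about 0.4 N m
- valve (a joint): how far the valve body (with the bore) has been pushed down on its sprung mount, m: 0 at rest, gives about 1 mm for each 2.5 N of downward push and springs back when let go. Pushed down over 8.5 mm (about 22 N) it is being forced, which harms it
- rack: wooden drying block 240 (own x) x 62 x 52 tall, fixed; origin under its centre. Three holes 23 across, 76 apart along own x; a plug stands in each with its shoulder resting on the block's top, its handle roughly along the block
- thin_plug_grip (a point): a spare plug that does not fit: narrow flat handle (26 x 11 x 30) and thinner taper, stands in the block; point at the centre of its handle
- knob_plug_grip (a point): a spare plug of another kind: round knob handle 24 across, 22 tall, stands in the block; point at the centre of its knob
- reel: empty wooden thread reel, 42 across, 50 tall, a bystander; origin under its centre
- glue_jar: small closed jar, 60 across, 75 tall, a bystander; origin under its centre
- spanner: steel spanner lying flat, a bystander
- pin_tray: clear open tray 90 x 70 x 25, a bystander; origin under its centre
- wire_coil: flat steel hoop, 70 across, 10 tall, a bystander; origin under its centre
- chalk_tin: round tin, 52 across, 22 tall, a bystander; origin under its centre

How it is judged:
By the outcome, as a careful person would: the job done as asked, in the order asked, and still so for the second after the job is handed in, with the robot touching nothing.
It also fails if it takes over 72 s, if anything falls off the work surface, if the arm or the gripper's body presses on something with over 40 N, if the wrist force passes 120 N, or if a joint passes its speed limit or range.

## Working session

There is one attempt and no reset: what is moved stays moved. The work goes in short steps, Python scripts to look and compute and a tool call to move; the robot and the scene stay as the last step left them, time stands still between calls to the robot, and variables do not carry over. Pictures are saved under pics/ and viewed, at most 12 in all, crops included, and the job is handed in when it is done.

Besides the shell and the picture viewer there is one more tool, called after "Call:" by a JSON object that holds its "api" and its "payload", one argument or row to a line. step_arm: Moves the arm, as the interface text tells. Its arguments: {"type":"object","properties":{"motion":{"type":"string"},"grip_force":{"type":"number"}},"required":["motion"]}

```bash
mkdir -p pics
cat > h.py <<'E'
import numpy as np, cv2
from bench import ctrl
def snap(name,fn=None):
    s=ctrl.read_state(); d=ctrl.get_image(name)
    if name=="wrist":
        T=np.eye(4); T[:3,:3]=np.array(s["tool_rot"]).reshape(3,3); T[:3,3]=s["position"]
        P=T@np.array(d["hand_eye"])
    else: P=np.array(d["pose"])
    if fn: cv2.imwrite("pics/"+fn,d["color"][:,:,::-1])
    f=240/np.tan(np.radians(d["fovy"])/2)
    c=dict(P=P,f=f,cx=d["cx"],cy=d["cy"],k1=d["k1"],img=d["color"])
    np.save("pics/%s.npy"%(fn or name),c,allow_pickle=True)
    return c
def load(fn): return np.load("pics/%s.npy"%fn,allow_pickle=True).item()
def ray(c,u,v):
    K=np.array([[c['f'],0,c['cx']],[0,c['f'],c['cy']],[0,0,1.]])
    x,y=cv2.undistortPoints(np.array([[[u,v]]],float),K,np.array([c['k1'],0,0,0.]))[0,0]
    d=c['P'][:3,:3]@np.array([x,-y,-1]); return c['P'][:3,3],d/np.linalg.norm(d)
def onz(c,u,v,z):
    o,d=ray(c,u,v); return (o+d*(z-o[2])/d[2]).round(1)
def proj(c,p):
    q=np.linalg.inv(c['P'])@np.append(p,1.); x,y=q[0]/-q[2],-q[1]/-q[2]; g=1+c['k1']*(x*x+y*y)
    return np.array([c['f']*x*g+c['cx'],c['f']*y*g+c['cy']]).round(1)
E
python3 - <<'E'
from h import *
for n in("scene","top"):
    c=snap(n,n+"0.png"); print(n,c['P'].round(2).tolist(),c['f'],c['cx'],c['cy'],c['k1'])
s=ctrl.read_state();print(s)
E
```

```text
scene [[0.74, -0.32, 0.6, 1046.77], [0.68, 0.38, -0.63, -649.69], [-0.02, 0.87, 0.5, 525.16], [0.0, 0.0, 0.0, 1.0]] 489.88269892114675 321.4420526554632 239.83226252873447 -0.11682435540731168
top [[0.01, 1.0, -0.09, 470.73], [-1.0, 0.01, -0.01, -117.47], [-0.01, 0.09, 1.0, 1109.19], [0.0, 0.0, 0.0, 1.0]] 570.0519492127945 315.3863258545804 244.34361769119036 0.053219329699431314
{'t': 0.1, 'q': array([-77.78610202,  24.93190117,   1.4283822 ,  90.18309015,
        -0.66571327,  64.97393368,  -4.30312396]), 'joint_velocities': array([-0.01392473, -0.09694661, -0.01110031, -0.20507187,  0.0007564 ,
       -0.08177144, -0.05697015]), 'joint_torque': array([ 2.97338083e-03, -6.69122672e+01,  9.87754315e-01, -3.15148902e+01,
       -6.06018165e-02,  3.73983965e-02,  4.88550938e-05]), 'position': array([194.03432688, 593.89933996, 404.0342062 ]), 'tool_rot': array([[-9.50543855e-01,  3.10590178e-01, -3.48112570e-04],
       [ 3.10590359e-01,  9.50542881e-01, -1.36370434e-03],
       [-9.26572467e-05, -1.40438118e-03, -9.99999010e-01]]), 'ft_force': array([-0.25615676,  0.1543588 , -0.02881683]), 'moment': array([-0.03926553, -0.01233493,  0.00949859]), 'grasp_force': 0.0, 'gripper_width': 91.80108599586411}
```

View pics/top0.png

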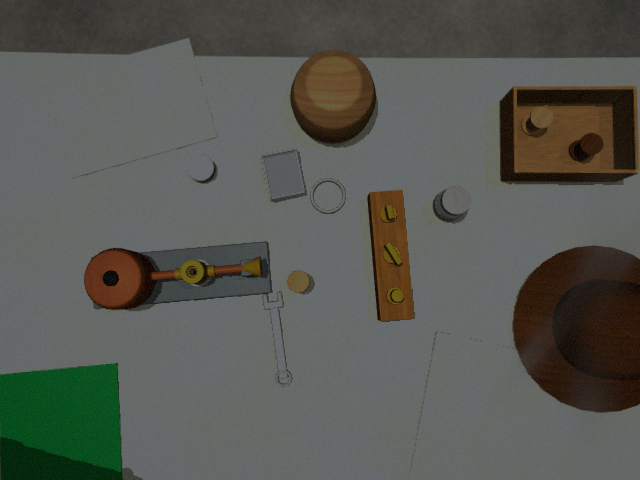

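View pics/scene0.png

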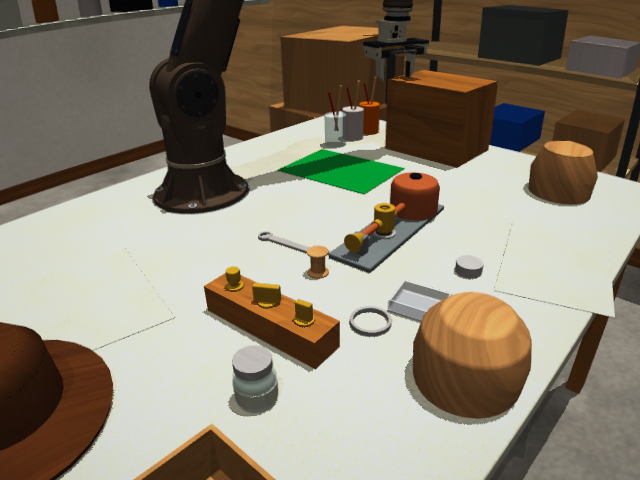

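The top view shows the rack with the wide-handled plug in the middle hole at about (393,254), the narrow plug at (389,213) and the knob at (396,296). The valve is at (193,272), with its pipe running left to the boiler (+y) and right to the spout. I'll enlarge both regions to measure them.

Run:
```python
from h import *
c=load("top0.png"); im=c['img'][:,:,::-1]
a=cv2.resize(im[180:330,350:430],None,fx=4,fy=4,interpolation=2); b=cv2.resize(im[235:310,140:270],None,fx=3.5,fy=3.5,interpolation=2)
o=np.zeros((600,320+455,3),np.uint8);o[:,:320]=a;o[:b.shape[0],320:]=b
cv2.imwrite("pics/crop.png",cv2.convertScaleAbs(o,alpha=1.6))
print("plug",onz(c,393,254,86),"valve",onz(c,193,272,75),"boiler",onz(c,150,276,60),"spout",onz(c,245,268,60))
```

```text
plug [ 548. -250.   86.] valve [512.1 110.7  75. ] boiler [504.6 192.3  60. ] spout [521.1  18.8  60. ]
```

View pics/crop.png

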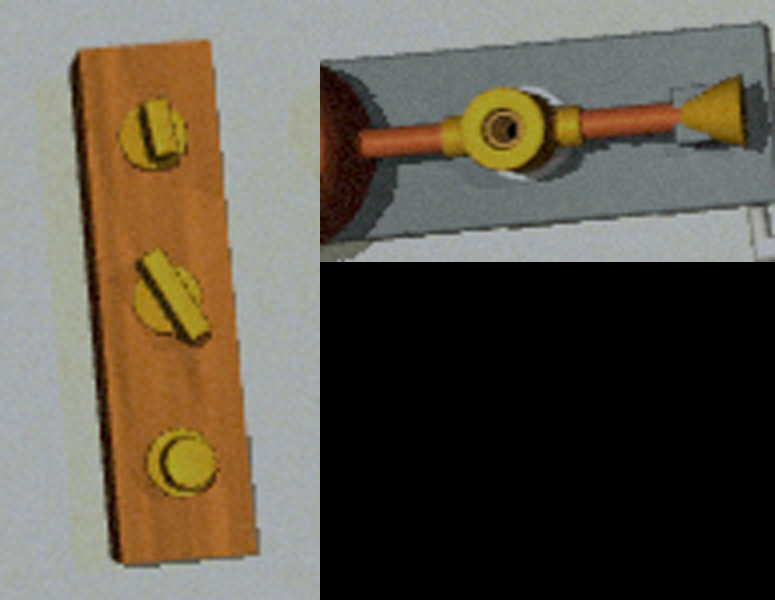

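Run:
```python
from h import *
c=load("top0.png")
p1=onz(c,386.2,244.2,86);p2=onz(c,401.2,263.8,86)
def ang(d): return np.degrees(np.arctan2(d[1],d[0]))%180
print(p1,p2,(p1+p2)/2,np.linalg.norm(p2-p1),"plate",ang(p2-p1))
a=onz(c,242.9,268.1,60);b=onz(c,152.9,275.6,60);print("pipe",ang(b-a))
print("bore ctr",onz(c,320/1*0+140+(503-320)/3.5,235+129/3.5,75))
for y in(60,97): print(y)
# rack corners top
for u,v in((77,50),(210,41),(258,553),(118,562)): print(onz(c,350+u/4,180+v/4,52))
s=ctrl.read_state();R=s['tool_rot'];print("tool y",ang(R[:,1]))
d=ctrl.get_image("wrist");print(np.array(d["hand_eye"]).round(2).tolist(),d['fovy'])
```

```text
[ 565.6 -237.8   86. ] [ 530.6 -264.7   86. ] [ 548.1  -251.25   86.  ] 44.14306287515626 plate 37.54485068508416
pipe 95.38605287390908
bore ctr [512.4 112.   75. ]
60
97
[ 665.7 -210.    52. ]
[ 670.6 -272.2   52. ]
[ 432.9 -293.6   52. ]
[ 427.9 -229.5   52. ]
tool y 71.90518060661266
[[0.0, 0.96, 0.29, 78.83], [1.0, -0.0, 0.0, -0.33], [0.0, 0.29, -0.96, 20.7], [0.0, 0.0, 0.0, 1.0]] 58.37868001640864
```

The wide plug is at about (548,-251), with the plate at 37.5° and 44.1 mm long, which matches. The valve is at about (512,112) and the pipe at 95.4°. I'll move above the rack now.

Call:
{"api": "step_arm", "payload": {
  "motion": "35.4 -84.5 -3 -124.4 0.6; 35.4 -84.5 -3 -124.4 0.6; 35.4 -84.5 -3 -124.4 0.6; 35.4 -84.5 -3 -124.4 0.6; 35.4 -84.5 -3 -124.4 0.6; 35.4 -84.5 -3 -124.4 0.6; 35.4 -84.5 -3 -124.4 0.6; 35.4 -84.5 -3 -124.4 0.6"
}}

```text
t: 0.95
position: [348.9, 223.3, 391.7]
tool_rot: [[-0.049, 0.999, 0.0], [0.999, 0.049, 0.0], [0.0, 0.0, -1.0]]
ft_force: [1.1, 0.4, 0.3]
gripper_width: 55.1
grasp_force: 0.0
```

Run:
```python
from h import *
# boiler cap height by two views
a,b=load("top0.png"),load("scene0.png")
o1,d1=ray(a,111,278);o2,d2=ray(b,414,176)
t=np.linalg.lstsq(np.c_[d1,-d2],o2-o1,rcond=None)[0];print("cap",o1+d1*t[0],o2+d2*t[1])
```

```text
cap [499.12571507 248.60274015  99.55071424] [496.99509562 246.98993642  98.90602548]
```

Call:
{"api": "step_arm", "payload": {
  "motion": "19.9 -47.5 -1.5 -55.3 0.6; 19.9 -47.5 -1.5 -55.3 0.6; 19.9 -47.5 -1.5 -55.3 0.6; 19.9 -47.5 -1.5 -55.3 0.6; 19.9 -47.5 -1.5 -55.3 0.6; 19.9 -47.5 -1.5 -55.3 0.6; 19.9 -47.5 -1.5 -55.3 0.6; 19.9 -47.5 -1.5 -55.3 0.6"
}}

```text
t: 1.75
position: [503.6, -145.1, 379.8]
tool_rot: [[0.791, 0.612, 0.0], [0.612, -0.791, 0.0], [0.0, -0.0, -1.0]]
ft_force: [0.7, 1.9, 1.0]
gripper_width: 55.0
grasp_force: 0.0
```

Call:
{"api": "step_arm", "payload": {
  "motion": "0 0 0 0 0.6; 0 0 0 0 0.6"
}}

```text
t: 1.95
position: [502.9, -144.9, 379.6]
tool_rot: [[0.792, 0.611, -0.001], [0.611, -0.792, -0.001], [-0.001, -0.0, -1.0]]
ft_force: [0.6, 1.0, 0.3]
gripper_width: 55.4
grasp_force: 0.0
```

Call:
{"api": "step_arm", "payload": {
  "motion": "4.5 -10.6 -1 0 0.6; 4.5 -10.6 -1 0 0.6; 4.5 -10.6 -1 0 0.6; 4.5 -10.6 -1 0 0.6; 4.5 -10.6 -1 0 0.6; 4.5 -10.6 -1 0 0.6; 4.5 -10.6 -1 0 0.6"
}}

```text
t: 2.65
position: [548.2, -247.6, 370.2]
tool_rot: [[0.788, 0.615, 0.0], [0.615, -0.788, 0.001], [0.001, -0.001, -1.0]]
ft_force: [0.3, -0.3, 0.5]
gripper_width: 55.2
grasp_force: 0.0
```

Run:
```python
from h import *
c=snap("wrist","w1.png"); s=ctrl.read_state(); print(s['position'],s['tool_rot'][:,1])
print(proj(c,np.array([548,-251,86.])),[proj(c,np.array(p)) for p in((565.6,-237.8,86),(530.6,-264.7,86))])
```

```text
[ 548.19201859 -247.88300087  370.22416927] [ 6.15159220e-01 -7.88402762e-01 -4.68575092e-04]
[324.5 236. ] [array([325.3, 202.5]), array([324.6, 268.2])]
```

View pics/w1.png

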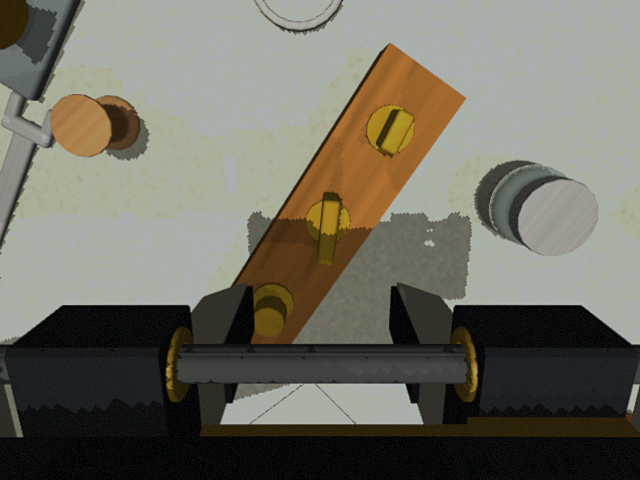

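Run:
```python
from h import *
c=load("w1.png"); im=c['img'][180:290,280:380,::-1]
cv2.imwrite("pics/w1c.png",cv2.convertScaleAbs(cv2.resize(im,None,fx=5.4,fy=5.4,interpolation=2),alpha=1.8))
```

```text
(no output)
```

View pics/w1c.png

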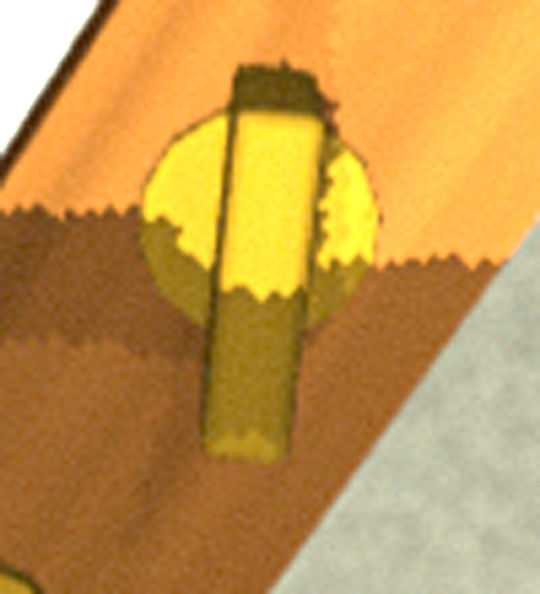

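Run:
```python
from h import *
c=load("w1.png")
a,b=onz(c,332,200.6,86),onz(c,325.7,264.8,86);d=a-b
print(a,b,(a+b)/2,np.linalg.norm(d),np.degrees(np.arctan2(d[1],d[0])))
# shoulder circle, z=56 top: left 142, right 380 , centre approx
print("shoulder",onz(c,280+261/5.4,180+218/5.4,56))
```

```text
[ 569.2 -240.4   86. ] [ 533.  -263.8   86. ] [ 551.1 -252.1   86. ] 43.10452412450465 32.87898454741421
shoulder [ 551.6 -251.9   56. ]
```

Call:
{"api": "step_arm", "payload": {
  "motion": "0.2 -0.4 -4 -4.5 0.5; 0.2 -0.4 -8 -4.5 0.5; 0.2 -0.4 -11 -4.5 0.5; 0.2 -0.4 -12.5 -4.5 0.5; 0.2 -0.4 -12.5 -4.5 0.5; 0.2 -0.4 -12.5 -4.5 0.5"
}}

```text
t: 3.3
position: [550.5, -253.6, 246.2]
tool_rot: [[0.835, 0.55, 0.001], [0.55, -0.835, -0.001], [0.001, 0.001, -1.0]]
ft_force: [0.2, -0.1, 0.3]
gripper_width: 45.7
grasp_force: 0.0
```

Run:
```python
from h import *
c=snap("wrist","w2.png"); s=ctrl.read_state(); print(s['position'],s['tool_rot'][:,1])
cv2.imwrite("pics/w2b.png",cv2.convertScaleAbs(c['img'][:,:,::-1],alpha=1.7))
```

```text
[ 550.68136277 -253.76046432  246.6220417 ] [ 0.54976895 -0.83531451  0.00194399]
```

View pics/w2b.png

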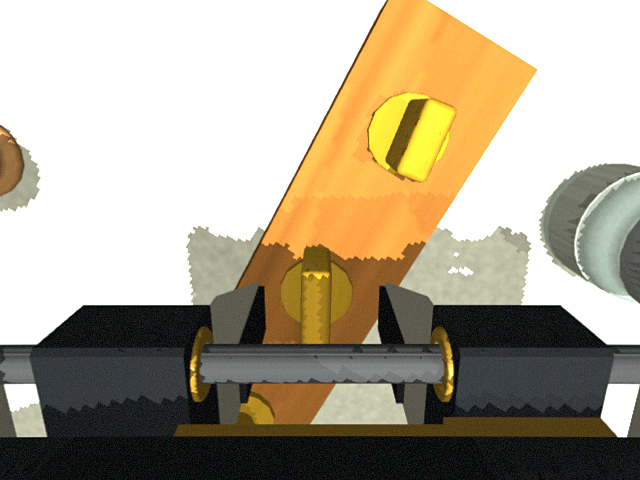

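The plate is upright between the fingers at x≈316 px and lined up with them, its far top edge at row 277. I'll descend and grip.

Call:
{"api": "step_arm", "payload": {
  "motion": "0 0 -0.5 0 0.5; 0 0 -1 0 0.5; 0 0 -1 0 0.3; 0 0 -1 0 0; 0 0 -1 0 0; 0 0 -1 0 0; 0 0 -1 0 0; 0 0 -1 0 0",
  "grip_force": 40
}}

```text
t: 4.15
position: [550.0, -253.3, 235.0]
tool_rot: [[0.835, 0.55, -0.0], [0.55, -0.835, 0.0], [-0.0, -0.001, -1.0]]
ft_force: [-1.9, 0.9, 1.5]
gripper_width: 10.7
grasp_force: 40.0
```

Run:
```python
from h import *
c=load("w2.png"); e=onz(c,316.5,277,86); u=c['P'][:3,:3]; s=ctrl.read_state(); x=s['tool_rot'][:,0]
print("far edge",e,"centre",e-22*np.append(x[:2],0),s['position'],s['tool_rot'].round(3),s['gripper_width'],s['grasp_force'],s['ft_force'],s['moment'],s['q'])
```

```text
far edge [ 567.7 -241.3   86. ] centre [ 549.32287314 -253.39467683   86.        ] [ 549.99754363 -253.26602762  235.02491787] [[ 0.835  0.55  -0.   ]
 [ 0.55  -0.835  0.   ]
 [-0.    -0.001 -1.   ]] 10.723662524445732 40.00036954879761 [-1.90521326  0.88348213  1.48859392] [ 1.11070590e-01  4.05426101e-01 -1.04379224e-04] [ -4.69141244  37.93552646  36.81788891 104.98946173 -30.14164065
  47.23198748  -9.25441891]
```

Call:
{"api": "step_arm", "payload": {
  "motion": "0 0 1 0 0; 0 0 3 0 0; 0 0 6 0 0; 0 0 9 0 0; 0 0 11 0 0; 0 0 11 0 0; 0 0 11 0 0"
}}

```text
t: 4.85
position: [550.0, -253.2, 344.9]
tool_rot: [[0.835, 0.55, 0.0], [0.55, -0.835, 0.0], [0.0, 0.0, -1.0]]
ft_force: [-0.2, 0.8, -3.7]
gripper_width: 10.7
grasp_force: 40.0
```

Call:
{"api": "step_arm", "payload": {
  "motion": "-3.8 36.5 0 -28 0; -3.8 36.5 0 -28 0; -3.8 36.5 0 -28 0; -3.8 36.5 0 -28 0; -3.8 36.5 0 -28 0; -3.8 36.5 0 -28 0; -3.8 36.5 0 -28 0; -3.8 36.5 0 -28 0"
}}

```text
t: 5.65
position: [510.6, 117.7, 343.1]
tool_rot: [[0.995, 0.1, -0.004], [0.1, -0.995, 0.001], [-0.003, -0.001, -1.0]]
ft_force: [-0.5, 0.3, -2.7]
gripper_width: 11.0
grasp_force: 40.0
```

Call:
{"api": "step_arm", "payload": {
  "motion": "0 0 0 0 0; 0 0 0 0 0; 0 0 0 0 0"
}}

```text
t: 5.95
position: [512.0, 110.2, 344.5]
tool_rot: [[0.996, 0.091, -0.001], [0.091, -0.996, -0.001], [-0.001, 0.001, -1.0]]
ft_force: [-0.0, -0.5, -2.6]
gripper_width: 10.8
grasp_force: 40.0
```

Run:
```python
from h import *
c=snap("wrist","w3.png"); s=ctrl.read_state(); print(s['position'],s['tool_rot'].round(4),s['gripper_width'],s['ft_force'],s['moment'],s['q'],s['t'])
cv2.imwrite("pics/w3b.png",cv2.convertScaleAbs(c['img'][:,:,::-1],alpha=1.7))
print(proj(c,np.array([512,112,75.])))
```

```text
[512.06452104 110.02037909 344.7218267 ] [[ 9.959e-01  9.060e-02 -4.000e-04]
 [ 9.060e-02 -9.959e-01 -8.000e-04]
 [-5.000e-04  7.000e-04 -1.000e+00]] 10.576703024213922 [-0.03898092  0.53914824 -2.3344515 ] [-0.05850768  0.15016194  0.02365832] [-56.99102688  25.90964914  54.32753269 111.50518735 -25.46558478
  55.4900688  -75.27155586] 6.0
[316.9 239.2]
```

View pics/w3b.png

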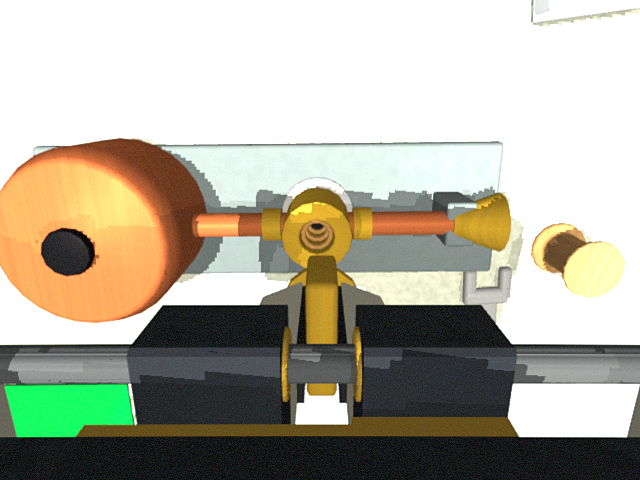

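Run:
```python
from h import *
c=load("w3.png"); im=c['img'][180:280,260:380,::-1]
cv2.imwrite("pics/w3c.png",cv2.convertScaleAbs(cv2.resize(im,None,fx=6,fy=6,interpolation=2),alpha=1.8))
```

```text
(no output)
```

View pics/w3c.png

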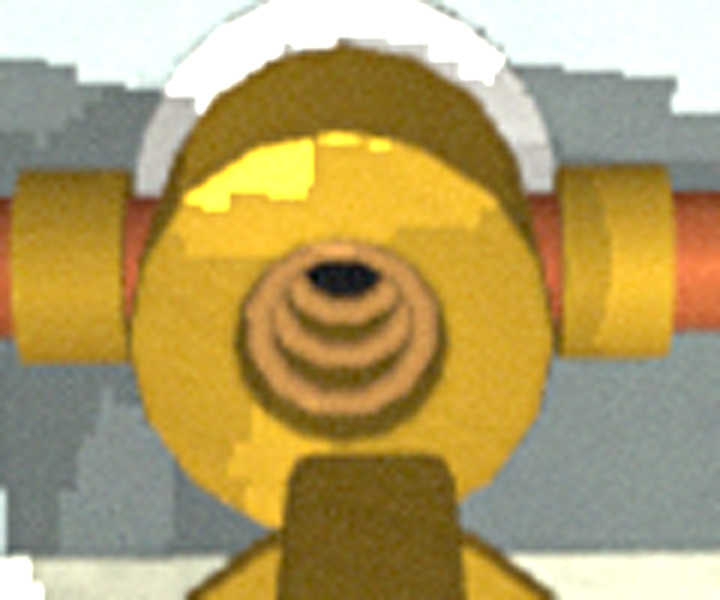

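Run:
```python
from h import *
c=load("w3.png"); s=ctrl.read_state(); p=s['position'];R=s['tool_rot']
print("bore",onz(c,316.9,236.7,75),"face",onz(c,317.1,236.2,75))
t=load("top0.png")
for dx in(-1,0,1):
  for h,n in((149,'top'),(179,'bot')):
    print(dx,n,[proj(c,p+R@np.array([dx+22,y,h])).tolist() for y in(-5.5,5.5)])
# column profile of brightness down the plate
g=c['img'][250:330,318:326].astype(int).sum(2).mean(1).round(); print(g.tolist())
print("rows edges of shoulder", [proj(c,p+R@np.array([16,0,179])).tolist()])
# left/right edges at rows 290,380
for r in(300,380): print(r,c['img'][r,295:350].astype(int).sum(1).tolist())
```

```text
bore [513.6 112.1  75. ] face [513.9 112.1  75. ]
-1 top [[303.1, 291.1], [337.0, 291.1]]
-1 bot [[306.2, 259.0], [334.2, 259.0]]
0 top [[303.1, 288.3], [337.0, 288.3]]
0 bot [[306.1, 256.6], [334.3, 256.6]]
1 top [[303.0, 285.4], [337.0, 285.4]]
1 bot [[306.1, 254.2], [334.3, 254.2]]
[130.0, 129.0, 162.0, 206.0, 229.0, 185.0, 130.0, 127.0, 124.0, 123.0, 123.0, 123.0, 128.0, 126.0, 126.0, 118.0, 123.0, 122.0, 125.0, 125.0, 132.0, 124.0, 128.0, 131.0, 124.0, 127.0, 124.0, 131.0, 125.0, 129.0, 129.0, 132.0, 141.0, 157.0, 174.0, 190.0, 204.0, 214.0, 224.0, 227.0, 233.0, 236.0, 233.0, 236.0, 234.0, 232.0, 233.0, 233.0, 235.0, 236.0, 229.0, 236.0, 234.0, 232.0, 235.0, 230.0, 237.0, 234.0, 234.0, 230.0, 233.0, 231.0, 233.0, 234.0, 232.0, 228.0, 235.0, 232.0, 234.0, 236.0, 235.0, 234.0, 232.0, 235.0, 234.0, 231.0, 230.0, 238.0, 231.0, 233.0]
rows edges of shoulder [[320.2, 270.9]]
300 [194, 190, 196, 198, 203, 183, 68, 35, 44, 10, 102, 155, 182, 203, 214, 217, 228, 216, 217, 228, 223, 232, 229, 231, 224, 227, 229, 226, 232, 235, 231, 242, 234, 231, 237, 238, 243, 229, 226, 189, 204, 189, 155, 50, 1, 45, 1, 94, 186, 196, 197, 187, 187, 193, 183]
380 [167, 160, 160, 164, 165, 166, 168, 163, 170, 163, 154, 173, 165, 161, 167, 163, 169, 162, 155, 154, 165, 159, 160, 171, 164, 165, 164, 165, 160, 173, 167, 160, 165, 172, 164, 163, 156, 168, 165, 162, 158, 170, 164, 164, 168, 168, 160, 160, 171, 167, 173, 160, 162, 168, 145]
```

The bore shows at (317,236.7), so it is about (513.7,112.1), which agrees with the top view. Measured in the hand, the plug is about 0.9 and 2.5 mm short of that. I'll correct that and lower to just above first contact.

Call:
{"api": "step_arm", "payload": {
  "motion": "0.1 0.25 -1 0.4 0; 0.1 0.25 -2.5 0.4 0; 0.1 0.25 -4 0.4 0; 0.1 0.25 -5 0.4 0; 0.1 0.25 -5.5 0.4 0; 0.1 0.25 -6 0.4 0; 0.1 0.25 -6 0.4 0; 0.1 0.25 -6 0.4 0",
  "grip_force": 50
}}

```text
t: 6.8
position: [513.2, 114.0, 285.2]
tool_rot: [[0.995, 0.1, 0.0], [0.1, -0.995, -0.0], [0.0, 0.0, -1.0]]
ft_force: [-0.9, -0.5, -2.4]
gripper_width: 10.8
grasp_force: 50.0
```

Call:
{"api": "step_arm", "payload": {
  "motion": "0 0 -0.2 0 0; 0 0 -0.4 0 0; 0 0 -0.6 0 0; 0 0 -0.8 0 0; 0 0 -0.8 0 0; 0 0 -0.8 0 0"
}}

```text
t: 7.4
position: [512.9, 113.9, 276.8]
tool_rot: [[0.995, 0.1, -0.001], [0.1, -0.995, -0.0], [-0.001, 0.0, -1.0]]
ft_force: [-3.4, -1.8, -0.9]
gripper_width: 10.8
grasp_force: 50.0
```

Run:
```python
from h import *
s=ctrl.read_state(); print(s['position'],s['ft_force'],s['moment'],s['t'])
c=snap("wrist","w4.png"); cv2.imwrite("pics/w4b.png",cv2.convertScaleAbs(c['img'][:,:,::-1],alpha=1.7))
```

```text
[512.90622088 113.91685106 276.84335393] [-3.39915101 -1.8148398  -0.90533887] [-0.64223777  0.82776953 -0.02482807] 7.4
```

View pics/w4b.png

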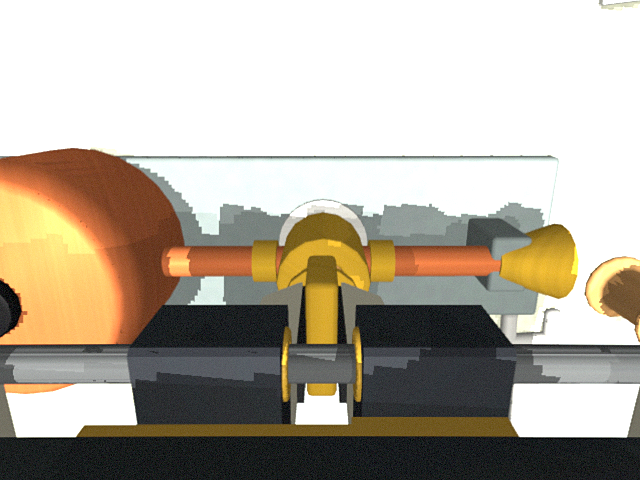

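The plug tip is in the bore and the pipe is level in the image (row 261 both sides), so the handle is square to it. There is a slight side force, so I'll ease off sideways.

Call:
{"api": "step_arm", "payload": {
  "motion": "-0.1 -0.15 0 0 0; -0.1 -0.15 0 0 0; -0.1 -0.15 0 0 0; -0.1 -0.15 0 0 0"
}}

```text
t: 7.85
position: [512.3, 112.8, 277.1]
tool_rot: [[0.995, 0.1, 0.001], [0.1, -0.995, 0.0], [0.001, -0.0, -1.0]]
ft_force: [-0.3, -0.3, -2.1]
gripper_width: 10.8
grasp_force: 50.0
```

Call:
{"api": "step_arm", "payload": {
  "motion": "0 0 -0.3 0 0; 0 0 -0.6 0 0; 0 0 -0.9 0 0; 0 0 -0.9 0 0; 0 0 -0.9 0 0"
}}

```text
t: 8.35
position: [512.0, 112.7, 267.8]
tool_rot: [[0.995, 0.1, -0.0], [0.1, -0.995, 0.0], [-0.0, -0.0, -1.0]]
ft_force: [-0.3, 1.3, -3.3]
gripper_width: 10.9
grasp_force: 50.0
```

Call:
{"api": "step_arm", "payload": {
  "motion": "0 0 -0.1 0 0; 0 0 -0.2 0 0; 0 0 -0.3 0 0; 0 0 -0.4 0 0; 0 0 -0.4 0 0; 0 0 -0.4 0 0"
}}

```text
t: 8.95
position: [512.1, 112.7, 264.1]
tool_rot: [[0.995, 0.1, -0.0], [0.1, -0.995, 0.0], [-0.0, -0.0, -1.0]]
ft_force: [-2.6, 2.1, 2.3]
gripper_width: 10.7
grasp_force: 50.0
```

Call:
{"api": "step_arm", "payload": {
  "motion": "-0.05 0.05 -0.2 0 0; -0.05 0.05 -0.35 4 0; -0.05 0.05 -0.35 12 0; -0.05 0.05 -0.35 20 0; -0.05 0.05 -0.35 23 0; -0.05 0.05 -0.35 16 0; -0.05 0.05 -0.35 8 0; -0.05 0.05 -0.35 0 0"
}}

```text
t: 9.75
position: [511.8, 112.9, 260.7]
tool_rot: [[0.996, 0.094, 0.001], [0.094, -0.996, 0.0], [0.001, -0.0, -1.0]]
ft_force: [-1.6, 1.3, 2.7]
gripper_width: 10.5
grasp_force: 50.0
```

Call:
{"api": "step_arm", "payload": {
  "motion": "-0.02 0.02 -0.2 -8 0; -0.02 0.02 -0.3 -16 0; -0.02 0.02 -0.3 -23 0; -0.02 0.02 -0.3 -16 0; -0.02 0.02 -0.3 -8 0; -0.02 0.02 -0.3 0 0"
}}

```text
t: 10.35
position: [511.7, 113.0, 257.8]
tool_rot: [[0.994, 0.105, 0.001], [0.105, -0.994, -0.001], [0.001, 0.001, -1.0]]
ft_force: [-1.9, -0.5, 6.4]
gripper_width: 10.6
grasp_force: 50.0
```

Call:
{"api": "step_arm", "payload": {
  "motion": "0 0 -0.1 8 0; 0 0 -0.2 16 0; 0 0 -0.2 23 0; 0 0 -0.2 16 0; 0 0 -0.2 8 0; 0 0 -0.2 0 0"
}}

```text
t: 10.95
position: [511.8, 112.9, 256.0]
tool_rot: [[0.996, 0.094, 0.001], [0.094, -0.996, 0.0], [0.001, -0.0, -1.0]]
ft_force: [-2.3, 0.9, 7.0]
gripper_width: 10.9
grasp_force: 50.0
```

Call:
{"api": "step_arm", "payload": {
  "motion": "0 0 -0.1 -8 0; 0 0 -0.1 -16 0; 0 0 -0.1 -23 0; 0 0 -0.1 -16 0; 0 0 -0.1 -8 0; 0 0 -0.1 0 0"
}}

```text
t: 11.55
position: [511.7, 113.0, 254.9]
tool_rot: [[0.994, 0.105, 0.001], [0.105, -0.994, -0.0], [0.001, 0.001, -1.0]]
ft_force: [-1.7, -0.4, 7.8]
gripper_width: 10.8
grasp_force: 50.0
```

Call:
{"api": "step_arm", "payload": {
  "motion": "0 0 -0.1 8 0; 0 0 -0.15 16 0; 0 0 -0.15 23 0; 0 0 -0.15 16 0; 0 0 -0.15 8 0; 0 0 -0.15 0 0"
}}

```text
t: 12.15
position: [511.8, 112.9, 253.6]
tool_rot: [[0.996, 0.094, 0.001], [0.094, -0.996, 0.0], [0.001, -0.0, -1.0]]
ft_force: [-2.3, 0.7, 9.0]
gripper_width: 11.0
grasp_force: 50.0
```

Call:
{"api": "step_arm", "payload": {
  "motion": "0 0 0 -8 0; 0 0 0 -16 0; 0 0 0 -23 0; 0 0 0 -16 0; 0 0 0 -8 0; 0 0 0 0 0"
}}

```text
t: 12.75
position: [511.8, 112.9, 253.4]
tool_rot: [[0.994, 0.105, 0.001], [0.105, -0.994, -0.0], [0.001, 0.001, -1.0]]
ft_force: [-3.3, -0.3, 8.8]
gripper_width: 10.4
grasp_force: 50.1
```

Call:
{"api": "step_arm", "payload": {
  "motion": "0 0 -0.1 8 0; 0 0 -0.1 16 0; 0 0 -0.1 23 0; 0 0 -0.1 16 0; 0 0 -0.1 8 0; 0 0 -0.1 0 0"
}}

```text
t: 13.35
position: [511.8, 112.8, 252.7]
tool_rot: [[0.996, 0.095, 0.001], [0.095, -0.996, 0.0], [0.001, -0.0, -1.0]]
ft_force: [-2.7, -0.2, 11.0]
gripper_width: 10.6
grasp_force: 50.1
```

Call:
{"api": "step_arm", "payload": {
  "motion": "0 0 0 -8 0; 0 0 0 -16 0; 0 0 0 -23 0; 0 0 0 -16 0; 0 0 0 -8 0; 0 0 0 0 0"
}}

```text
t: 13.95
position: [511.8, 112.9, 252.6]
tool_rot: [[0.994, 0.105, 0.001], [0.105, -0.994, -0.0], [0.001, 0.0, -1.0]]
ft_force: [-3.2, -0.3, 11.3]
gripper_width: 10.9
grasp_force: 50.1
```

Call:
{"api": "step_arm", "payload": {
  "motion": "0 0 -0.05 8 0; 0 0 -0.05 16 0; 0 0 -0.05 23 0; 0 0 -0.05 16 0; 0 0 -0.05 8 0; 0 0 -0.05 0 0; 0 0 -0.05 -8 0; 0 0 -0.05 -16 0"
}}

```text
t: 14.75
position: [511.8, 113.1, 252.2]
tool_rot: [[0.983, -0.183, 0.001], [-0.183, -0.983, 0.0], [0.001, -0.001, -1.0]]
ft_force: [-4.2, 1.1, 11.7]
gripper_width: 10.7
grasp_force: 50.0
```

Call:
{"api": "step_arm", "payload": {
  "motion": "0 0 0 -7 0; 0 0 0 0 0; 0 0 0 8 0; 0 0 0 16 0; 0 0 0 16 0; 0 0 0 16 0"
}}

```text
t: 15.35
position: [511.8, 112.7, 252.3]
tool_rot: [[0.995, 0.1, 0.001], [0.1, -0.995, 0.0], [0.001, -0.0, -1.0]]
ft_force: [-4.3, -0.6, 12.7]
gripper_width: 10.8
grasp_force: 50.0
```

Run:
```python
from h import *
s=ctrl.read_state(); print(s['position'],s['ft_force'],s['moment'],s['t'],np.degrees(np.arctan2(-s['tool_rot'][1,1],-s['tool_rot'][0,1])))
c=snap("scene","s1.png"); o=np.hstack([cv2.resize(c['img'][190:270,340:450,::-1],None,fx=7,fy=7,interpolation=2)])
cv2.imwrite("pics/s1c.png",cv2.convertScaleAbs(o,alpha=1.5))
```

```text
[511.81080312 112.74020865 252.27026721] [-4.29063854 -0.58995718 12.66454456] [0.05279295 1.06850091 0.20511334] 15.35 95.75359403691188
```

View pics/s1c.png

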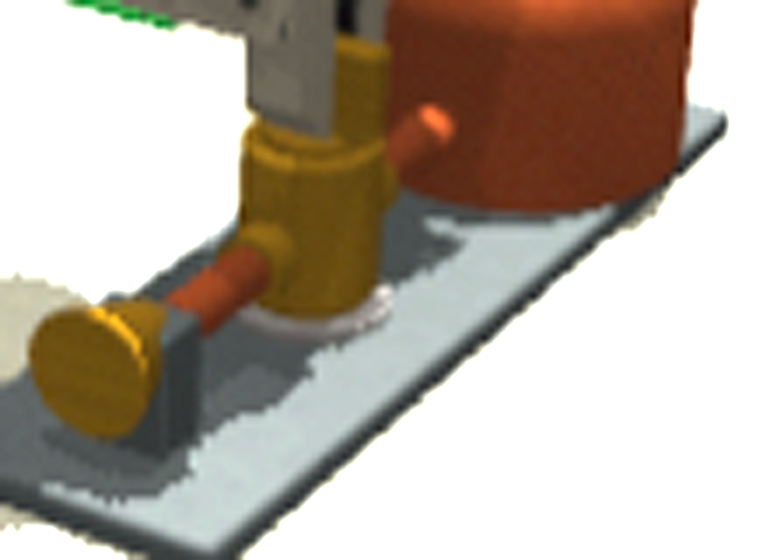

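The shoulder lies on the valve face. The stiffness is now pure spring (15 N at 6 mm), so the plug is home. I'll relax the push, release and retreat.

Call:
{"api": "step_arm", "payload": {
  "motion": "-0.05 0 0.2 0 0; -0.05 0 0.4 0 0; -0.05 0 0.5 0 0; -0.05 0 0.5 0 0; -0.05 0 0.5 0 0"
}}

```text
t: 15.9
position: [511.5, 113.0, 256.6]
tool_rot: [[0.995, 0.1, 0.002], [0.1, -0.995, -0.001], [0.002, 0.001, -1.0]]
ft_force: [3.7, 0.0, 1.5]
gripper_width: 10.4
grasp_force: 50.0
```

Call:
{"api": "step_arm", "payload": {
  "motion": "0 0 0 0 0.3; 0 0 0 0 0.3; 0 0 0 0 0.3; 0 0 0 0 0.3; 0 0 0.5 0 0.3; 0 0 2 0 0.3; 0 0 4 0 0.3; 0 0 6 0 0.3"
}}

```text
t: 16.7
position: [510.9, 113.1, 318.1]
tool_rot: [[0.995, 0.1, 0.0], [0.1, -0.995, -0.0], [0.0, 0.0, -1.0]]
ft_force: [0.0, 0.6, 0.6]
gripper_width: 27.8
grasp_force: 0.0
```

Call:
{"api": "step_arm", "payload": {
  "motion": "0 0 3 0 0.3; 0 0 6 0 0.3; 0 0 6 0 0.3; 0 0 6 0 0.3"
}}

```text
t: 17.1
position: [510.9, 113.3, 377.6]
tool_rot: [[0.995, 0.1, 0.001], [0.1, -0.995, 0.001], [0.002, -0.001, -1.0]]
ft_force: [0.1, 0.2, -0.6]
gripper_width: 27.5
grasp_force: 0.0
```

Run:
```python
from h import *
s=ctrl.read_state(); print(s['position'],s['ft_force'],s['t'])
w=snap("wrist","w5.png");c=snap("scene","s2.png")
print(proj(w,np.array([512.5,112,109.])),proj(c,np.array([512.5,112,75.])))
a=cv2.resize(w['img'][150:350,220:420,::-1],(400,400),interpolation=2); b=cv2.resize(c['img'][185:265,345:425,::-1],(400,400),interpolation=2)
cv2.imwrite("pics/end.png",cv2.convertScaleAbs(np.hstack([a,b]),alpha=1.5))
```

```text
[510.92576807 113.29732183 377.57303538] [ 0.10489973  0.21927435 -0.59412467] 17.1
[323.2 238.8] [384.  207.2]
```

View pics/end.png

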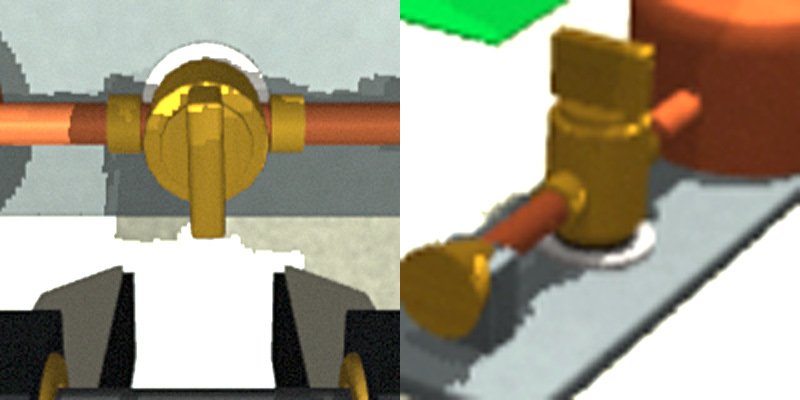

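The plug stands upright with its shoulder on the face and its handle square across the pipe, at (207,165) in the left crop. The gripper is clear of it, so I'll hand in.

```bash
python3 -c "
from bench import ctrl
print(ctrl.job_done())"
```

```text
the job is handed in; nothing more can be done
None
```

The wide-handled plug is in the stopcock with its shoulder down on the valve face, shut square across the pipe and holding by itself. The hardest push I read was about 15 N (valve down about 6 mm), the arm touched nothing else that I know of, and I handed the job in at about 17 s.

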